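# Crank the feed slide through its heavy point

## Task

Crank the blue hand-cranked feed slide so that its carriage takes the black winding core all the way out to the end stop: hold the crank by its red handle and turn it clockwise, seen from above, for two full turns. The yellow weight makes it heavy once in each turn and then drives it ahead, so keep hold of the handle and turn slowly and evenly, no faster than about one turn in three seconds, never letting it race or run back. Leave the core to ride upright on the carriage without touching it, and let go at the end.

Things in the scene. Friction and masses are not known exactly. Their poses are not given: they have to be found in the camera images.
- unit: Fixed cranked feed slide: blue gear housing 96 x 100 mm, top at z 75 mm, crank on top; bed 325 mm long with two steel rods and a blue end stop at its far end, 234 mm from the axle. Origin on the bench straight below the crank's vertical axle; y along the bed from housing to end stop, z up. A yellow weight on its -x side (x -60 to -97 mm) is lifted by the crank once a turn, at most to z 101 mm.
- crank (a joint): Crank angle, rad, growing clockwise from above; 0: crank points along unit's -y. Starts at rest near 0 (within 0.3); hard stop at 12.62, just past two turns (12.57), carriage then at the end stop; 6.37 mm of carriage travel per rad. In each turn the weight resists from 0 to 3.14 (at most 10 N at the handle), then drives the crank ahead until 6.28. At 12.57 the crank stays by itself.
- grip: Red upright crank handle, round, 26 mm in diameter, 52 mm tall; it spins freely on its pin, so the hand need not turn with the crank. Origin at its centre, 120 mm above the bench (grip from z 94 to 146 mm), 55 mm from the crank's axle; z up, x and y turn with the grip. The steel crank arm lies below it, top at z 90 mm; the nut at the axle reaches z 101 mm.
- core: Black winding core, 62 mm across its flanges, 97 mm tall, 70 g, loose in the shallow ring of the aluminium carriage. Origin at the centre of its underside, z up its axis. It stands 44 mm above the bench, 113 mm from the axle along unit's y at the start, about 193 mm with the carriage at the end stop. (A taller core stands apart on the bench, a bystander.)

How it is judged:
On the way, in this order (a step that is already met when the one before it is completed fails the run):
1. the handle, still held, has been taken through the first heavy point (value of joint crank between 3.5 and 6 rad and contact force between the fingers and grip above 1 N), for 0.1 s.
2. the handle, still held, has been taken through the second heavy point (value of joint crank between 9.8 and 12.3 rad and contact force between the fingers and grip above 1 N), for 0.1 s.
At the end, for the whole second after the job is handed in: The crank has been turned to its end, past 11.9 rad, and is at rest; the core stands on the carriage at the end stop, 183 to 205 mm from the axle along the bed and within 12 mm of the bed's middle line, upright within 10 degrees and at rest; the handle is released (value of joint crank above 11.9 rad and velocity of joint crank below 0.1 rad/s and y of core in the frame of unit between 0.183 and 0.205 m and x of core in the frame of unit between -0.012 and 0.012 m and angle between core's own z axis and vertical below 0.17 rad and linear speed of core below 0.02 m/s); the robot touches nothing.
It fails at once if the crank races (over 4.2 rad/s, twice the speed asked for) (velocity of joint crank above 4.2 rad/s).
It fails at once if the crank runs back once it is under way (faster than 1 rad/s) (value of joint crank between 0.8 and 11.9 rad and velocity of joint crank below -1 rad/s).
It fails at once if the core tips by more than 20 degrees (angle between core's own z axis and vertical above 0.35 rad).
It fails at once if the robot touches the core (contact force between any of the fingers, the arm and core above 0.5 N).
It also fails if it takes over 64 s, if anything falls off the work surface, if the arm or the gripper's body presses on something with over 40 N, if the wrist force passes 120 N, or if a joint passes its speed limit or range.

## Robot

A 6-joint arm with a two-finger parallel gripper is mounted at the origin on a cart in front of the work surface, level with it; the furniture and walls round the work are solid. World frame = base frame: x ahead of the robot, y to its left, z up, the work surface at z = 0. Lengths are in m, angles in rad, forces in N, time in s.
With the tool pointing down it reaches from about 0.425 to 0.95 m from the base axis. Payload 3.5 kg.
Tool frame: the origin (TCP) lies at the very end of the fingers, on their centre line; the grasp point (between the pads) lies 19 mm behind it; z points along the fingers, y is the line along which they close (so a half turn about z gives the same grasp; the last joint's range is limited). The gripper opens to 85 mm and grips with 20 to 120 N. Pads are 22 mm wide; open, the fingers measure 114 mm over their backs; the gripper's body (76 mm by 85 mm) begins 54 mm behind the grasp point. The pads swing forward as they close: fully open they stand 13 mm farther back than shut.
Start: joints at [-1.364, 0.286, 1.577, -0, 1.279, -0.15], TCP at [0.236, -0.632, 0.231] pointing down, gripper open.
Joint ranges: [-2.77, 2.77], [-0.9, 2.22], [0.21, 2.48], [-1.53, 4.67], [0.24, 2.81], [-2.84, 2.84]. Speed limits (rad/s): [2.79, 2.79, 3.14, 3.14, 3.14, 3.14].

## Interface

Orientations are given as a unit quaternion [x, y, z, w].
In Python, from plant import get_state, read_camera, sign_off, recognise gives the robot as it stands.
- The arm moves only by the tool arm_command, never from a script. Its argument "steps" is a list of rows, each an object with "translation": the shift along the tool's x, y, z scaled (see below), a list of three; "twist": the turn, a rotation vector about the tool's x, y, z scaled (see below), a list of three; "fingers": the opening, from -1 (shut) to 1 (fully open). In form: [{"translation": [x, y, z], "twist": [rx, ry, rz], "fingers": fingers}, ...]. A call has 1 to 5 rows; each row is the pose to reach, as a shift and turn from the pose commanded when the call began, along the tool's axes at that moment; what a row does not reach only later rows make up. The controller multiplies each number of a shift by 75 cm and each number of a turn by 60 degrees. A row lasts 1/8 s, in which the tool goes at most 62.5 mm and 10.7 degrees, less where a joint would pass 70% of its speed; a pose out of reach is approached as far as the arm can. A call with a number of a shift or a turn outside -1 to 1 is refused whole. A call with a gripper value outside its range is refused whole. The fingers move at their own pace and stop on an object; "grip_force" is the grip in N (left out, the last holds). Time passes only in rows, so rows that repeat a pose let the fingers close. It gives the time, the measured TCP pose, the force, the opening and the grip force at its end, in the units of the state.
- get_state(): the state, without advancing time (a new reading comes with each control period).
- read_camera(name): name is "side" or "top"; returns a dict with "pixels" (384x512x3 uint8, red, green, blue), "K" (3x3 intrinsics, pixels), "R" (3x3) and "t" (3): a world point X has camera coordinates R X + t. Camera axes: x right, y down, z forward; pixel columns grow to the right and rows downward; lengths in m; the calibration is good to about 2 mm. A picture is of the moment at which its call begins. There is no depth.
- sign_off(): hands the job in; it is judged then, once.
Trained networks look in a picture, given as the dict that the camera call returned (one of the last four; its "shot" number tells which), for a name from the list of things; names that differ only in an ending like _2 or _b are one class to them, and where a whole thing is asked for, a point or a joint stands for the part that bears it (a point fixed in the world has none). Each returns a list of dicts, best first, with "conf" (0 to 1); they miss things now and then, are a little off and sometimes report something else, mostly with a low value. They report only what shows in the picture. A call takes as long as a camera call.
- recognise(picture, query): "point" ([row, column] in pixels, amid what is visible of it).
The state is a dict: "time": time; "qpos": joint angles; "dq": joint speeds; "joint_efforts": joint torques, N m; "eef_pos": TCP position; "tcp_rot": TCP orientation; "contact_force": force on the tool from outside, world axes, zero at the start; "wrist_torque": the same for the moment, N m; "opening": opening from 0.0 (shut) to 1.0 (fully open); "finger_force": force on a finger pad.
Only numpy, scipy, OpenCV 4.12 (cv2) and the standard library are available. Lean on these libraries where they do the work, as an engineer would, in place of code of your own. Each camera call takes 0.05 s, during which the arm holds its last target. There are 200 camera calls.

## Working session

There is one attempt and no reset: what is moved stays moved. The work goes in short steps, Python scripts to look and compute and a tool call to move; the robot and the scene stay as the last step left them, time stands still between calls to the robot, and variables do not carry over. Pictures are saved under pics/ and viewed, at most 10 in all, crops included, and the job is handed in when it is done.

Besides the shell and the picture viewer there is one more tool, called after ">>>" as name(argument=value, ...) on one line, values as JSON. arm_command: Moves the arm, as the interface text tells. Shifts and turns lie within -1 to 1; 1 stands for 75 cm of shift or 60 degrees of turn. Its arguments: {"type":"object","properties":{"steps":{"type":"array"},"grip_force":{"type":"number"}},"required":["steps"]}

```bash
mkdir -p pics
cat > h.py <<'E'
import numpy as np, cv2
from plant import *
def tri(pa,a,pb,b):
    A=[]
    for p,(r,c) in((pa,a),(pb,b)):
        P=np.array(p["K"])@np.c_[np.array(p["R"]),np.array(p["t"])]
        A+=[c*P[2]-P[0], r*P[2]-P[1]]
    X=np.linalg.svd(np.array(A))[2][-1]; return X[:3]/X[3]
def onz(p,rc,z):
    R,t,K=map(np.array,(p["R"],p["t"],p["K"]))
    d=R.T@np.linalg.inv(K)@[rc[1],rc[0],1]; o=-R.T@t
    return o+d*(z-o[2])/d[2]
E
python3 - <<'E'
from h import *
s=get_state(); print({k:np.round(v,3).tolist() for k,v in s.items()})
a=read_camera("side"); b=read_camera("top")
cv2.imwrite("pics/a.png",a["pixels"][...,::-1]); cv2.imwrite("pics/b.png",b["pixels"][...,::-1])
for q in("grip","core","unit","crank"):
    ra,rb=recognise(a,q),recognise(b,q); print(q,ra[:2],rb[:2])
    if ra and rb: print(tri(a,ra[0]["point"],b,rb[0]["point"]).round(4))
E
```

```text
{'time': 0.0, 'qpos': [-1.364, 0.287, 1.578, 0.0, 1.279, -0.15], 'dq': [-0.0, -0.002, 0.0, -0.0, -0.001, -0.001], 'joint_efforts': [-0.001, -40.599, -29.263, -0.0, 0.006, -0.0], 'eef_pos': [0.236, -0.632, 0.23], 'tcp_rot': [0.984, 0.177, -0.0, -0.001], 'contact_force': [-0.153, -0.523, -0.533], 'wrist_torque': [0.04, -0.018, -0.043], 'finger_force': 0.0, 'opening': 0.997}
grip [{'point': [212.9, 269.0], 'conf': 0.56}] [{'point': [178.1, 311.6], 'conf': 0.58}]
[ 0.5462 -0.4146  0.1192]
core [{'point': [180.3, 238.0], 'conf': 0.67}] [{'point': [185.4, 236.0], 'conf': 0.71}]
[ 0.5245 -0.244   0.0927]
unit [{'point': [234.1, 244.1], 'conf': 0.74}] [{'point': [193.2, 258.2], 'conf': 0.72}]
[ 0.5221 -0.299   0.0025]
crank [{'point': [214.1, 265.3], 'conf': 0.63}] [{'point': [178.1, 299.7], 'conf': 0.83}]
[ 0.5464 -0.3901  0.102 ]
```

View pics/a.png

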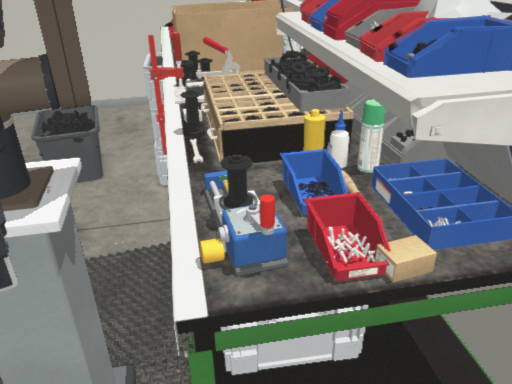

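View pics/b.png

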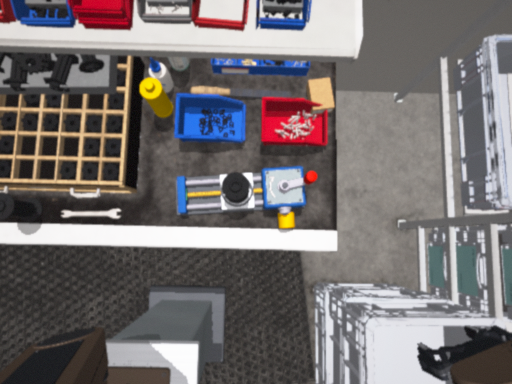

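The side view shows the red grip at (row 212, col 267) and the core at (180, 237). The top view shows the grip at (178, 312), the nut near (185, 285), the core at (188, 237) and the end stop near col 181. The bed runs roughly along world +y. Next I'll zoom in to get the axle and bed direction.

Run:
```python
from h import *
a=read_camera("side"); b=read_camera("top")
def crop(p,r0,r1,c0,c1,f,n): cv2.imwrite(n,cv2.resize(np.ascontiguousarray(p["pixels"][r0:r1,c0:c1,::-1]),None,fx=f,fy=f,interpolation=cv2.INTER_CUBIC))
crop(b,155,235,170,330,5,"pics/c.png"); crop(a,150,275,190,300,4,"pics/d.png")
def red(p,r0,r1,c0,c1):
    h=cv2.cvtColor(p["pixels"],cv2.COLOR_RGB2HSV).astype(int); m=((h[...,0]<8)|(h[...,0]>172))&(h[...,1]>150)&(h[...,2]>80)
    k=np.zeros_like(m);k[r0:r1,c0:c1]=1; r,c=np.nonzero(m&k); return r.mean(),c.mean(),r.min(),r.max(),c.min(),c.max(),len(r)
ra=red(a,190,235,255,280); rb=red(b,165,192,300,322); print(ra,rb)
print(tri(a,ra[:2],b,rb[:2]))
print("cam",-np.array(b["R"]).T@b["t"],-np.array(a["R"]).T@a["t"])
for n,rc,z in(("grip",rb[:2],.12),("griptop",rb[:2],.146)): print(n,onz(b,rc,z))
```

```text
(np.float64(210.337899543379), np.float64(267.1826484018265), np.int64(194), np.int64(227), np.int64(260), np.int64(274), 438) (np.float64(176.80141843971631), np.float64(310.3262411347518), np.int64(170), np.int64(183), np.int64(304), np.int64(317), 141)
[ 0.54584185 -0.41081545  0.12228816]
cam [ 0.41242134 -0.26723393  0.92499326] [ 0.4165305  -1.01685794  0.50961898]
grip [ 0.54744167 -0.41136379  0.12      ]
griptop [ 0.54308073 -0.40670863  0.146     ]
```

View pics/c.png

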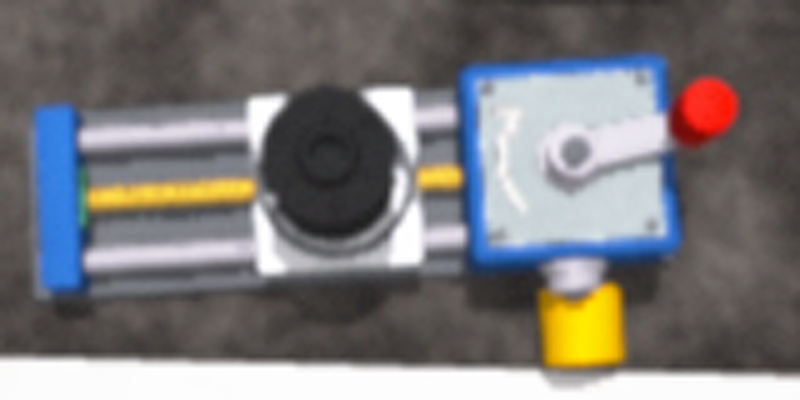

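View pics/d.png

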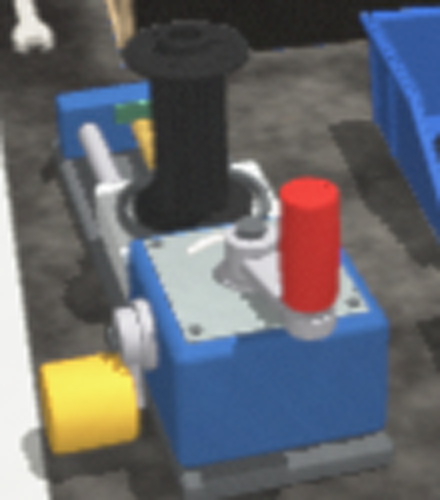

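The top crop shows the nut at (150, 577), the grip's top disc at about (101, 713) and the housing corners. The side crop shows the nut at (230, 250) and the grip's top at (186, 310).

Run:
```python
from h import *
a=read_camera("side"); b=read_camera("top")
T=lambda c,r:((r-2)/5+155,(c-2)/5+170)
S=lambda c,r:((r-1.5)/4+150,(c-1.5)/4+190)
print("nut tri",tri(a,S(250,230),b,T(577,150)), onz(b,T(577,150),.101))
print("griptop tri",tri(a,S(310,186),b,T(713,100)), onz(b,T(713,100),.146))
C=[onz(b,T(*p),.075) for p in((464,68),(660,58),(678,250),(484,266))]
print(np.round(C,4), np.mean(C,0))
print("endstop",[onz(b,T(*p),.06).round(4) for p in((36,106),(76,106),(80,288),(40,292))])
print("core top", onz(b,T(326,152),.141), tri(a,S(187,36),b,T(326,152)))
print("weight", onz(b,T(582,325),.06))
```

```text
nut tri [ 0.53049647 -0.35683049  0.09791721] [ 0.53103065 -0.35658283  0.101     ]
griptop tri [ 0.54618407 -0.41017447  0.14841176] [ 0.54804106 -0.41078864  0.146     ]
[[ 0.5728 -0.3052  0.075 ]
 [ 0.58   -0.3985  0.075 ]
 [ 0.4885 -0.4075  0.075 ]
 [ 0.4788 -0.3164  0.075 ]] [ 0.53000803 -0.35688846  0.075     ]
endstop [array([ 0.5517, -0.1006,  0.06  ]), array([ 0.5522, -0.1198,  0.06  ]), array([ 0.4649, -0.1256,  0.06  ]), array([ 0.4625, -0.1068,  0.06  ])]
core top [ 0.52163741 -0.24287995  0.141     ] [ 0.52162437 -0.24279462  0.13889268]
weight [ 0.4529381 -0.3643537  0.06     ]
```

>>> arm_command(steps=[{"translation":[0.06,-0.016,0],"twist":[0,0,-0.15],"fingers":1},{"translation":[0.12,-0.033,0],"twist":[0,0,-0.3],"fingers":1},{"translation":[0.18,-0.05,0],"twist":[0,0,-0.45],"fingers":1},{"translation":[0.245,-0.066,0],"twist":[0,0,-0.6],"fingers":1},{"translation":[0.245,-0.066,0],"twist":[0,0,-0.6],"fingers":1}], grip_force=60)

```text
time: 1.32
eef_pos: [0.3933, -0.5198, 0.2315]
tcp_rot: [0.88, 0.475, 0.0, 0.0]
contact_force: [-1.7, -0.1, -0.7]
opening: 1.001
finger_force: 0.0
```

>>> arm_command(steps=[{"translation":[0.06,0.023,0],"twist":[0,0,-0.16],"fingers":1},{"translation":[0.12,0.046,0],"twist":[0,0,-0.32],"fingers":1},{"translation":[0.18,0.07,0],"twist":[0,0,-0.48],"fingers":1},{"translation":[0.234,0.091,0],"twist":[0,0,-0.635],"fingers":1},{"translation":[0.234,0.091,0],"twist":[0,0,-0.635],"fingers":1}])

```text
time: 1.95
eef_pos: [0.546, -0.4123, 0.2312]
tcp_rot: [0.678, 0.735, -0.0, 0.0]
contact_force: [0.6, -0.3, 0.4]
opening: 0.994
finger_force: 0.0
```

Run:
```python
from h import *
from scipy.spatial.transform import Rotation as R
s=get_state(); print(s["time"],s["eef_pos"],s["qpos"]); M=R.from_quat(s["tcp_rot"]).as_matrix(); print(M.round(3))
print("to grip top (tool, scaled):", (M.T@(np.array([.5465,-.4105,.111])-s["eef_pos"])/.75).round(4))
```

```text
1.95 [ 0.54600168 -0.41226788  0.23122859] [-7.94743631e-01  3.06153562e-01  1.55229324e+00 -3.20770076e-05
  1.28300612e+00 -8.76208930e-01]
[[-0.081  0.997  0.   ]
 [ 0.997  0.081 -0.   ]
 [-0.     0.    -1.   ]]
to grip top (tool, scaled): [0.0023 0.0008 0.1603]
```

>>> arm_command(steps=[{"translation":[0.002,0.001,0.04],"twist":[0,0,0],"fingers":1},{"translation":[0.002,0.001,0.08],"twist":[0,0,0],"fingers":1},{"translation":[0.002,0.001,0.12],"twist":[0,0,0],"fingers":1},{"translation":[0.002,0.001,0.16],"twist":[0,0,0],"fingers":1},{"translation":[0.002,0.001,0.16],"twist":[0,0,0],"fingers":1}])

```text
time: 2.58
eef_pos: [0.5423, -0.4116, 0.1078]
tcp_rot: [0.68, 0.734, -0.0, -0.003]
contact_force: [0.5, 0.9, -0.6]
opening: 1.0
finger_force: 0.0
```

>>> arm_command(steps=[{"translation":[0,0,0],"twist":[0,0,0],"fingers":-1},{"translation":[0,0,0],"twist":[0,0,0],"fingers":-1},{"translation":[0,0,0],"twist":[0,0,0],"fingers":-1},{"translation":[0,0,0],"twist":[0,0,0],"fingers":-1},{"translation":[0,0,0],"twist":[0,0,0],"fingers":-1}])

```text
time: 3.2
eef_pos: [0.5458, -0.4124, 0.113]
tcp_rot: [0.678, 0.735, -0.0, 0.001]
contact_force: [-0.9, 0.2, 4.8]
opening: 0.277
finger_force: 59.4
```

Run:
```python
from h import *
s=get_state(); print({k:np.round(v,4).tolist() for k,v in s.items()})
b=read_camera("top"); cv2.imwrite("pics/e.png",cv2.resize(b["pixels"][140:260,160:340,::-1],None,fx=4,fy=4))
```

```text
{'time': 3.2, 'qpos': [-0.795, 0.4141, 1.6385, -0.0001, 1.0866, -0.8744], 'dq': [-0.0011, 0.0014, -0.0007, -0.0004, 0.0014, -0.0011], 'joint_efforts': [0.0914, -39.3415, -24.5672, 0.0203, -0.1967, -0.0004], 'eef_pos': [0.5458, -0.4124, 0.113], 'tcp_rot': [0.6785, 0.7346, -0.0001, 0.0012], 'contact_force': [-0.8977, 0.1539, 4.7728], 'wrist_torque': [0.1296, 0.0791, -0.041], 'finger_force': 59.4478, 'opening': 0.2767}
```

View pics/e.png

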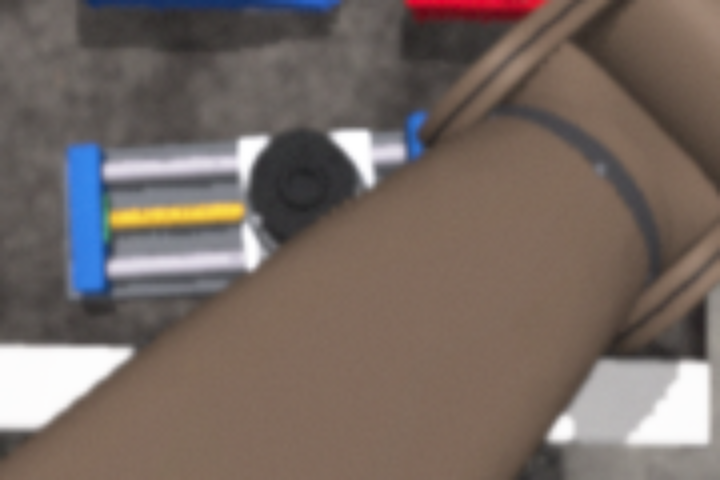

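The handle is firmly held (opening 0.277, pad force 59 N) and the core is clear at the left. Next I'll tabulate the crank path in tool axes, where tool x is unit y and tool y is unit x.

```bash
cat > tab.py <<'E'
import numpy as np,sys
th=float(sys.argv[1]); end=float(sys.argv[2]); w=float(sys.argv[3]); n=int(sys.argv[4])
T=[th]; v=0 if len(sys.argv)<6 else w
while T[-1]<end-1e-6 and len(T)<=5*n:
    v=min(w,v+.03); T.append(min(end,T[-1]+min(v,max(.03,(end-T[-1])*.35))))
P=np.round(-.07333*np.c_[np.cos(T),np.sin(T)],3)
for k in range(0,len(T)-1,5):
    print(round(T[min(k+5,len(T)-1)],3),[(P[i]-P[k]).round(3).tolist() for i in range(k+1,min(k+6,len(T)))])
E
python3 tab.py -0.2 12.5 0.13 30
```

```text
0.23 [[0.0, -0.003], [-0.001, -0.007], [-0.001, -0.014], [-0.001, -0.022], [0.001, -0.032]]
0.88 [[0.002, -0.009], [0.006, -0.018], [0.011, -0.026], [0.017, -0.033], [0.024, -0.04]]
1.53 [[0.008, -0.005], [0.016, -0.01], [0.025, -0.013], [0.035, -0.015], [0.044, -0.016]]
2.18 [[0.01, 0.0], [0.019, 0.001], [0.028, 0.004], [0.037, 0.008], [0.045, 0.013]]
2.83 [[0.007, 0.006], [0.014, 0.013], [0.02, 0.02], [0.024, 0.029], [0.028, 0.038]]
3.48 [[0.002, 0.009], [0.003, 0.018], [0.003, 0.028], [0.002, 0.037], [-0.001, 0.046]]
4.13 [[-0.004, 0.009], [-0.008, 0.017], [-0.014, 0.025], [-0.021, 0.031], [-0.029, 0.037]]
4.78 [[-0.008, 0.005], [-0.017, 0.009], [-0.026, 0.011], [-0.035, 0.012], [-0.045, 0.012]]
5.43 [[-0.009, -0.001], [-0.019, -0.004], [-0.027, -0.007], [-0.036, -0.012], [-0.043, -0.018]]
6.08 [[-0.007, -0.006], [-0.013, -0.014], [-0.018, -0.022], [-0.021, -0.031], [-0.024, -0.04]]
6.73 [[-0.001, -0.01], [-0.001, -0.019], [0.0, -0.029], [0.002, -0.038], [0.006, -0.047]]
7.38 [[0.005, -0.008], [0.01, -0.016], [0.017, -0.022], [0.024, -0.028], [0.033, -0.033]]
8.03 [[0.008, -0.004], [0.017, -0.007], [0.027, -0.008], [0.036, -0.008], [0.046, -0.007]]
8.68 [[0.009, 0.002], [0.018, 0.006], [0.026, 0.01], [0.034, 0.016], [0.041, 0.022]]
9.33 [[0.006, 0.008], [0.011, 0.016], [0.015, 0.025], [0.017, 0.034], [0.019, 0.043]]
9.98 [[0.0, 0.01], [-0.001, 0.019], [-0.003, 0.028], [-0.006, 0.037], [-0.011, 0.046]]
10.63 [[-0.005, 0.007], [-0.012, 0.014], [-0.019, 0.02], [-0.027, 0.026], [-0.036, 0.029]]
11.28 [[-0.009, 0.003], [-0.018, 0.005], [-0.028, 0.005], [-0.037, 0.004], [-0.047, 0.002]]
11.93 [[-0.009, -0.003], [-0.017, -0.007], [-0.025, -0.013], [-0.032, -0.019], [-0.038, -0.026]]
12.415 [[-0.005, -0.008], [-0.009, -0.017], [-0.012, -0.025], [-0.013, -0.03], [-0.013, -0.033]]
12.5 [[-0.001, -0.002], [-0.001, -0.004], [-0.001, -0.006]]
```

>>> arm_command(steps=[{"translation":[0.0,-0.003,0],"twist":[0,0,0],"fingers":-1},{"translation":[-0.001,-0.007,0],"twist":[0,0,0],"fingers":-1},{"translation":[-0.001,-0.014,0],"twist":[0,0,0],"fingers":-1},{"translation":[-0.001,-0.022,0],"twist":[0,0,0],"fingers":-1},{"translation":[0.001,-0.032,0],"twist":[0,0,0],"fingers":-1}])

```text
time: 3.88
eef_pos: [0.5231, -0.4134, 0.113]
tcp_rot: [0.679, 0.734, 0.001, 0.003]
contact_force: [4.4, 0.7, 6.2]
opening: 0.275
finger_force: 59.7
```

>>> arm_command(steps=[{"translation":[0.002,-0.009,0],"twist":[0,0,0],"fingers":-1},{"translation":[0.006,-0.018,0],"twist":[0,0,0],"fingers":-1},{"translation":[0.011,-0.026,0],"twist":[0,0,0],"fingers":-1},{"translation":[0.017,-0.033,0],"twist":[0,0,0],"fingers":-1},{"translation":[0.024,-0.04,0],"twist":[0,0,0],"fingers":-1}])

```text
time: 4.5
eef_pos: [0.4933, -0.3983, 0.113]
tcp_rot: [0.679, 0.734, 0.002, 0.005]
contact_force: [10.6, -0.4, 2.0]
opening: 0.276
finger_force: 59.8
```

>>> arm_command(steps=[{"translation":[0.008,-0.005,0],"twist":[0,0,0],"fingers":-1},{"translation":[0.016,-0.01,0],"twist":[0,0,0],"fingers":-1},{"translation":[0.025,-0.013,0],"twist":[0,0,0],"fingers":-1},{"translation":[0.035,-0.015,0],"twist":[0,0,0],"fingers":-1},{"translation":[0.044,-0.016,0],"twist":[0,0,0],"fingers":-1}])

```text
time: 5.12
eef_pos: [0.4779, -0.3692, 0.1131]
tcp_rot: [0.679, 0.735, -0.001, 0.007]
contact_force: [7.9, -9.2, -0.5]
opening: 0.275
finger_force: 59.3
```

>>> arm_command(steps=[{"translation":[0.01,0.0,0],"twist":[0,0,0],"fingers":-1},{"translation":[0.019,0.001,0],"twist":[0,0,0],"fingers":-1},{"translation":[0.028,0.004,0],"twist":[0,0,0],"fingers":-1},{"translation":[0.037,0.008,0],"twist":[0,0,0],"fingers":-1},{"translation":[0.045,0.013,0],"twist":[0,0,0],"fingers":-1}])

```text
time: 5.75
eef_pos: [0.4825, -0.3353, 0.113]
tcp_rot: [0.678, 0.735, -0.003, 0.004]
contact_force: [-1.5, -8.5, 3.9]
opening: 0.277
finger_force: 59.5
```

>>> arm_command(steps=[{"translation":[0.007,0.006,0],"twist":[0,0,0],"fingers":-1},{"translation":[0.014,0.013,0],"twist":[0,0,0],"fingers":-1},{"translation":[0.02,0.02,0],"twist":[0,0,0],"fingers":-1},{"translation":[0.024,0.029,0],"twist":[0,0,0],"fingers":-1},{"translation":[0.028,0.038,0],"twist":[0,0,0],"fingers":-1}])

```text
time: 6.38
eef_pos: [0.5081, -0.3095, 0.1129]
tcp_rot: [0.678, 0.735, -0.002, 0.0]
contact_force: [-5.2, -2.4, 8.5]
opening: 0.276
finger_force: 60.1
```

>>> arm_command(steps=[{"translation":[0.002,0.009,0],"twist":[0,0,0],"fingers":-1},{"translation":[0.003,0.018,0],"twist":[0,0,0],"fingers":-1},{"translation":[0.003,0.028,0],"twist":[0,0,0],"fingers":-1},{"translation":[0.002,0.037,0],"twist":[0,0,0],"fingers":-1},{"translation":[-0.001,0.046,0],"twist":[0,0,0],"fingers":-1}])

```text
time: 7.0
eef_pos: [0.5441, -0.3055, 0.1129]
tcp_rot: [0.679, 0.735, 0.001, 0.0]
contact_force: [-0.6, 3.3, 8.9]
opening: 0.281
finger_force: 60.1
```

Run:
```python
from h import *
s=get_state(); print({k:np.round(s[k],4).tolist() for k in("time","eef_pos","contact_force","finger_force")})
a=read_camera("side"); cv2.imwrite("pics/f.png",cv2.resize(a["pixels"][110:280,170:320,::-1],None,fx=3.5,fy=3.5))
```

```text
{'time': 7.0, 'eef_pos': [0.5441, -0.3055, 0.1129], 'contact_force': [-0.6479, 3.2778, 8.8909], 'finger_force': 60.0717}
```

View pics/f.png

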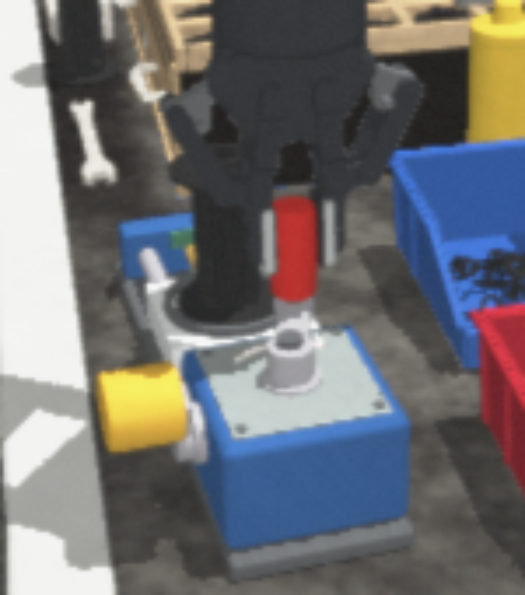

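The handle is held between the pads, at image (245, 293). The weight is raised, and the core stands upright and clear of the fingers. I'm continuing on to the driving half.

>>> arm_command(steps=[{"translation":[-0.004,0.009,0],"twist":[0,0,0],"fingers":-1},{"translation":[-0.008,0.017,0],"twist":[0,0,0],"fingers":-1},{"translation":[-0.014,0.025,0],"twist":[0,0,0],"fingers":-1},{"translation":[-0.021,0.031,0],"twist":[0,0,0],"fingers":-1},{"translation":[-0.029,0.037,0],"twist":[0,0,0],"fingers":-1}])

```text
time: 7.68
eef_pos: [0.5756, -0.3256, 0.1131]
tcp_rot: [0.679, 0.734, 0.002, 0.003]
contact_force: [5.6, 1.3, 4.7]
opening: 0.276
finger_force: 59.9
```

>>> arm_command(steps=[{"translation":[-0.008,0.005,0],"twist":[0,0,0],"fingers":-1},{"translation":[-0.017,0.009,0],"twist":[0,0,0],"fingers":-1},{"translation":[-0.026,0.011,0],"twist":[0,0,0],"fingers":-1},{"translation":[-0.035,0.012,0],"twist":[0,0,0],"fingers":-1},{"translation":[-0.045,0.012,0],"twist":[0,0,0],"fingers":-1}])

```text
time: 8.3
eef_pos: [0.587, -0.3608, 0.1131]
tcp_rot: [0.679, 0.735, 0.0, 0.005]
contact_force: [5.8, -5.0, 2.8]
opening: 0.277
finger_force: 59.8
```

>>> arm_command(steps=[{"translation":[-0.009,-0.001,0],"twist":[0,0,0],"fingers":-1},{"translation":[-0.019,-0.004,0],"twist":[0,0,0],"fingers":-1},{"translation":[-0.027,-0.007,0],"twist":[0,0,0],"fingers":-1},{"translation":[-0.036,-0.012,0],"twist":[0,0,0],"fingers":-1},{"translation":[-0.043,-0.018,0],"twist":[0,0,0],"fingers":-1}])

```text
time: 8.93
eef_pos: [0.5744, -0.3942, 0.113]
tcp_rot: [0.679, 0.735, -0.001, 0.003]
contact_force: [1.4, -4.2, 4.3]
opening: 0.273
finger_force: 59.7
```

>>> arm_command(steps=[{"translation":[-0.007,-0.006,0],"twist":[0,0,0],"fingers":-1},{"translation":[-0.013,-0.014,0],"twist":[0,0,0],"fingers":-1},{"translation":[-0.018,-0.022,0],"twist":[0,0,0],"fingers":-1},{"translation":[-0.021,-0.031,0],"twist":[0,0,0],"fingers":-1},{"translation":[-0.024,-0.04,0],"twist":[0,0,0],"fingers":-1}])

```text
time: 9.55
eef_pos: [0.5457, -0.4124, 0.113]
tcp_rot: [0.679, 0.734, 0.0, 0.001]
contact_force: [1.3, 0.7, 7.3]
opening: 0.278
finger_force: 60.0
```

First turn done with small, consistent forces. Now the second turn.

>>> arm_command(steps=[{"translation":[-0.001,-0.01,0],"twist":[0,0,0],"fingers":-1},{"translation":[-0.001,-0.019,0],"twist":[0,0,0],"fingers":-1},{"translation":[0.0,-0.029,0],"twist":[0,0,0],"fingers":-1},{"translation":[0.002,-0.038,0],"twist":[0,0,0],"fingers":-1},{"translation":[0.006,-0.047,0],"twist":[0,0,0],"fingers":-1}])

```text
time: 10.18
eef_pos: [0.5119, -0.4104, 0.113]
tcp_rot: [0.679, 0.734, 0.001, 0.003]
contact_force: [6.0, 0.8, 5.9]
opening: 0.273
finger_force: 60.0
```

>>> arm_command(steps=[{"translation":[0.005,-0.008,0],"twist":[0,0,0],"fingers":-1},{"translation":[0.01,-0.016,0],"twist":[0,0,0],"fingers":-1},{"translation":[0.017,-0.022,0],"twist":[0,0,0],"fingers":-1},{"translation":[0.024,-0.028,0],"twist":[0,0,0],"fingers":-1},{"translation":[0.033,-0.033,0],"twist":[0,0,0],"fingers":-1}])

```text
time: 10.8
eef_pos: [0.486, -0.3894, 0.1131]
tcp_rot: [0.679, 0.734, 0.001, 0.006]
contact_force: [9.6, -5.4, 2.0]
opening: 0.275
finger_force: 59.8
```

>>> arm_command(steps=[{"translation":[0.008,-0.004,0],"twist":[0,0,0],"fingers":-1},{"translation":[0.017,-0.007,0],"twist":[0,0,0],"fingers":-1},{"translation":[0.027,-0.008,0],"twist":[0,0,0],"fingers":-1},{"translation":[0.036,-0.008,0],"twist":[0,0,0],"fingers":-1},{"translation":[0.046,-0.007,0],"twist":[0,0,0],"fingers":-1}])

```text
time: 11.42
eef_pos: [0.477, -0.3575, 0.1131]
tcp_rot: [0.678, 0.735, -0.002, 0.006]
contact_force: [5.0, -10.6, 1.3]
opening: 0.274
finger_force: 59.4
```

>>> arm_command(steps=[{"translation":[0.009,0.002,0],"twist":[0,0,0],"fingers":-1},{"translation":[0.018,0.006,0],"twist":[0,0,0],"fingers":-1},{"translation":[0.026,0.01,0],"twist":[0,0,0],"fingers":-1},{"translation":[0.034,0.016,0],"twist":[0,0,0],"fingers":-1},{"translation":[0.041,0.022,0],"twist":[0,0,0],"fingers":-1}])

```text
time: 12.05
eef_pos: [0.4888, -0.325, 0.113]
tcp_rot: [0.678, 0.735, -0.003, 0.003]
contact_force: [-2.6, -8.7, 4.9]
opening: 0.272
finger_force: 59.8
```

>>> arm_command(steps=[{"translation":[0.006,0.008,0],"twist":[0,0,0],"fingers":-1},{"translation":[0.011,0.016,0],"twist":[0,0,0],"fingers":-1},{"translation":[0.015,0.025,0],"twist":[0,0,0],"fingers":-1},{"translation":[0.017,0.034,0],"twist":[0,0,0],"fingers":-1},{"translation":[0.019,0.043,0],"twist":[0,0,0],"fingers":-1}])

```text
time: 12.68
eef_pos: [0.5195, -0.3055, 0.1129]
tcp_rot: [0.678, 0.735, -0.001, -0.0]
contact_force: [-3.3, -2.2, 10.3]
opening: 0.28
finger_force: 60.2
```

>>> arm_command(steps=[{"translation":[0.0,0.01,0],"twist":[0,0,0],"fingers":-1},{"translation":[-0.001,0.019,0],"twist":[0,0,0],"fingers":-1},{"translation":[-0.003,0.028,0],"twist":[0,0,0],"fingers":-1},{"translation":[-0.006,0.037,0],"twist":[0,0,0],"fingers":-1},{"translation":[-0.011,0.046,0],"twist":[0,0,0],"fingers":-1}])

```text
time: 13.3
eef_pos: [0.5563, -0.3098, 0.113]
tcp_rot: [0.679, 0.735, 0.001, 0.001]
contact_force: [1.7, 2.3, 8.2]
opening: 0.275
finger_force: 60.1
```

>>> arm_command(steps=[{"translation":[-0.005,0.007,0],"twist":[0,0,0],"fingers":-1},{"translation":[-0.012,0.014,0],"twist":[0,0,0],"fingers":-1},{"translation":[-0.019,0.02,0],"twist":[0,0,0],"fingers":-1},{"translation":[-0.027,0.026,0],"twist":[0,0,0],"fingers":-1},{"translation":[-0.036,0.029,0],"twist":[0,0,0],"fingers":-1}])

```text
time: 13.92
eef_pos: [0.5819, -0.3361, 0.1131]
tcp_rot: [0.679, 0.734, 0.002, 0.004]
contact_force: [7.5, -0.1, 3.8]
opening: 0.27
finger_force: 60.0
```

>>> arm_command(steps=[{"translation":[-0.009,0.003,0],"twist":[0,0,0],"fingers":-1},{"translation":[-0.018,0.005,0],"twist":[0,0,0],"fingers":-1},{"translation":[-0.028,0.005,0],"twist":[0,0,0],"fingers":-1},{"translation":[-0.037,0.004,0],"twist":[0,0,0],"fingers":-1},{"translation":[-0.047,0.002,0],"twist":[0,0,0],"fingers":-1}])

```text
time: 14.55
eef_pos: [0.5853, -0.373, 0.1131]
tcp_rot: [0.679, 0.735, -0.0, 0.004]
contact_force: [3.5, -5.3, 4.5]
opening: 0.278
finger_force: 59.9
```

>>> arm_command(steps=[{"translation":[-0.009,-0.003,0],"twist":[0,0,0],"fingers":-1},{"translation":[-0.017,-0.007,0],"twist":[0,0,0],"fingers":-1},{"translation":[-0.025,-0.013,0],"twist":[0,0,0],"fingers":-1},{"translation":[-0.032,-0.019,0],"twist":[0,0,0],"fingers":-1},{"translation":[-0.038,-0.026,0],"twist":[0,0,0],"fingers":-1}])

```text
time: 15.18
eef_pos: [0.5663, -0.4022, 0.1131]
tcp_rot: [0.679, 0.735, -0.001, 0.002]
contact_force: [-0.5, -1.9, 7.0]
opening: 0.28
finger_force: 60.0
```

>>> arm_command(steps=[{"translation":[-0.005,-0.008,0],"twist":[0,0,0],"fingers":-1},{"translation":[-0.009,-0.017,0],"twist":[0,0,0],"fingers":-1},{"translation":[-0.012,-0.025,0],"twist":[0,0,0],"fingers":-1},{"translation":[-0.013,-0.03,0],"twist":[0,0,0],"fingers":-1},{"translation":[-0.013,-0.033,0],"twist":[0,0,0],"fingers":-1}])

```text
time: 15.8
eef_pos: [0.5429, -0.413, 0.1131]
tcp_rot: [0.679, 0.734, 0.0, 0.002]
contact_force: [2.2, -1.8, 6.2]
opening: 0.277
finger_force: 59.9
```

>>> arm_command(steps=[{"translation":[-0.001,-0.002,0],"twist":[0,0,0],"fingers":-1},{"translation":[-0.001,-0.004,0],"twist":[0,0,0],"fingers":-1},{"translation":[-0.001,-0.006,0],"twist":[0,0,0],"fingers":-1},{"translation":[-0.001,-0.006,0],"twist":[0,0,0],"fingers":-1},{"translation":[-0.001,-0.006,0],"twist":[0,0,0],"fingers":-1}])

```text
time: 16.42
eef_pos: [0.5386, -0.4137, 0.113]
tcp_rot: [0.679, 0.735, 0.0, 0.001]
contact_force: [1.4, -0.6, 6.5]
opening: 0.277
finger_force: 60.0
```

>>> arm_command(steps=[{"translation":[0,-0.002,0],"twist":[0,0,0],"fingers":-1},{"translation":[0,-0.004,0],"twist":[0,0,0],"fingers":-1},{"translation":[0,-0.004,0],"twist":[0,0,0],"fingers":-1},{"translation":[0,-0.004,0],"twist":[0,0,0],"fingers":-1},{"translation":[0,-0.004,0],"twist":[0,0,0],"fingers":-1}])

```text
time: 17.05
eef_pos: [0.5357, -0.414, 0.113]
tcp_rot: [0.679, 0.735, 0.0, 0.002]
contact_force: [1.8, -0.8, 6.3]
opening: 0.275
finger_force: 60.0
```

>>> arm_command(steps=[{"translation":[0,0,0],"twist":[0,0,0],"fingers":0},{"translation":[0,0,0],"twist":[0,0,0],"fingers":1},{"translation":[0,0,0],"twist":[0,0,0],"fingers":1},{"translation":[0,0,0],"twist":[0,0,0],"fingers":1},{"translation":[0,0,0],"twist":[0,0,0],"fingers":1}])

```text
time: 17.68
eef_pos: [0.5346, -0.4134, 0.1111]
tcp_rot: [0.679, 0.735, -0.0, -0.0]
contact_force: [-0.0, 0.2, -0.6]
opening: 0.995
finger_force: 0.0
```

>>> arm_command(steps=[{"translation":[0,0,0],"twist":[0,0,0],"fingers":1},{"translation":[0,0,-0.03],"twist":[0,0,0],"fingers":1},{"translation":[0,0,-0.07],"twist":[0,0,0],"fingers":1},{"translation":[0,0,-0.11],"twist":[0,0,0],"fingers":1},{"translation":[0,0,-0.15],"twist":[0,0,0],"fingers":1}])

```text
time: 18.3
eef_pos: [0.5351, -0.4137, 0.2271]
tcp_rot: [0.679, 0.735, -0.0, 0.001]
contact_force: [-0.1, -0.2, -0.4]
opening: 0.997
finger_force: 0.0
```

>>> arm_command(steps=[{"translation":[-0.04,0,0],"twist":[0,0,0],"fingers":1},{"translation":[-0.08,0,0],"twist":[0,0,0],"fingers":1},{"translation":[-0.12,0,0],"twist":[0,0,0],"fingers":1},{"translation":[-0.16,0,0],"twist":[0,0,0],"fingers":1},{"translation":[-0.16,0,0],"twist":[0,0,0],"fingers":1}])

```text
time: 18.92
eef_pos: [0.5439, -0.5352, 0.2255]
tcp_rot: [0.679, 0.734, -0.0, 0.001]
contact_force: [-0.4, 0.5, -0.6]
opening: 1.001
finger_force: 0.0
```

Run:
```python
from h import *
s=get_state(); print({k:np.round(s[k],4).tolist() for k in("time","eef_pos","contact_force","finger_force")})
a=read_camera("side");b=read_camera("top")
A=cv2.resize(a["pixels"][130:280,170:320,::-1],(400,400)); B=cv2.resize(b["pixels"][130:280,170:320,::-1],(400,400))
cv2.imwrite("pics/g.png",np.hstack([A,B]))
for q in("grip","core"):
    ra,rb=recognise(a,q),recognise(b,q); print(q,ra[:1],rb[:1])
    if ra and rb: print(tri(a,ra[0]["point"],b,rb[0]["point"]).round(4))
```

```text
{'time': 18.925, 'eef_pos': [0.5439, -0.5352, 0.2255], 'contact_force': [-0.3608, 0.5055, -0.6422], 'finger_force': 0.0}
grip [{'point': [213.7, 261.6], 'conf': 0.6}] [{'point': [182.5, 311.4], 'conf': 0.53}]
[ 0.535  -0.414   0.1191]
core [{'point': [172.9, 225.3], 'conf': 0.63}] [{'point': [185.6, 203.5], 'conf': 0.57}]
[ 0.515  -0.1667  0.0726]
```

View pics/g.png

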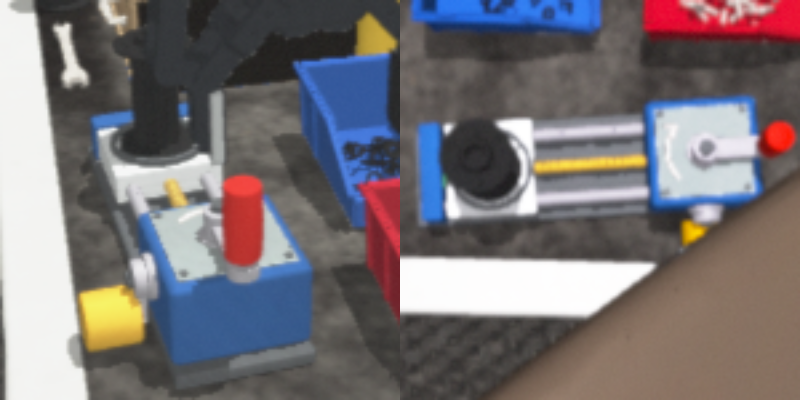

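The carriage is at the end stop, with the core upright at (right panel) about (150, 478). The handle is free, pointing along unit -y, and the gripper is clear.

```bash
python3 -c "
from plant import sign_off; print(sign_off())"
```

```text
the job is handed in; nothing more can be done
None
```

I cranked the slide two full turns to the end stop, left the core upright on the carriage, let go of the handle and moved the arm clear. The job is handed in, and `sign_off()` gave no verdict.

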